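Feel which end of the lens sleeve is thin and seat it facing the beam port

ROBOT

A 7-joint arm with a two-finger parallel gripper is mounted at the origin on the work surface. World frame = base frame: x ahead of the robot, y to its left, z up, the work surface at z = 0. Lengths are in m, angles in rad, forces in N, time in s.
With the tool pointing down it reaches from about 0.4 to 0.85 m from the base axis. Payload 10.4 kg.
Tool frame: the origin (TCP) lies at the very end of the fingers, on their centre line; the grasp point (between the pads) lies 19 mm behind it; z points along the fingers, x is the direction in which the jaws open and shut, and the axes are right-handed (so a half turn about z gives the same grasp; the last joint's range is limited). The gripper opens to 87 mm and grips with 3 to 60 N. Pads are 19 mm wide; open, the fingers measure 117 mm over their backs; the gripper's body (75 mm by 190 mm) begins 51 mm behind the grasp point.
Start: joints at [-0.023, 0.332, -0.065, 1.46, 0.022, 1.35, -0.088], TCP at [0.625, 0, 0.223] pointing down, gripper open.
Joint ranges: [-2.6, 2.6], [-0.5, 2.12], [-1.47, 1.34], [0.16, 2.42], [-1.27, 4.41], [0.06, 2.06], [-2.6, 2.6]. Speed limits (rad/s): [2.22, 2.22, 2.79, 2.79, 3.14, 3.14, 3.14].

INTERFACE

Orientations are given as a unit quaternion [x, y, z, w].
In Python, from bench import r gives the robot as it stands. The module is installed in compiled form; this text tells all that it offers.
- The arm moves only by the tool carry_out, never from a script. Its argument "commands" is a list that holds one entry, the list of rows, each a list of 7 numbers: the closure in counts, from 0 (fully open) to 255 (shut), then the shift along the tool's x, y, z in units of 25 mm (1.0 is 25 mm), then the turn, a rotation vector about the tool's x, y, z in units of 5 degrees (1.0 is 5 degrees). A call has 1 to 12 rows; each row is the pose to reach, as a shift and turn from the pose measured when the call began, along the tool's axes at that moment; what a row does not reach only later rows make up. A row lasts 1/8 s, in which the tool goes at most 62.5 mm and 10.7 degrees, less where a joint would pass 70% of its speed; a pose out of reach is approached as far as the arm can. A call with a gripper value outside its range is refused whole. The fingers move at their own pace and stop on an object; "grip_force" is the grip in N (left out, the last holds). Time passes only in rows, so rows that repeat a pose let the fingers close. It gives the time, the measured TCP pose, the force and the opening at its end, in the units of the state.
- r.read_state(): the state, without advancing time (a new reading comes with each control period).
- r.camera(name): name is "scene" or "side" or "wrist"; returns the picture (480x640x3 uint8, blue, green, red); there is no depth.
- r.camera_info(name): a dict with "fx", "fy", "cx", "cy" (pixels), "origin" and "rotation" of the camera in the world. Camera axes: x right, y down, z forward; pixel columns grow to the right and rows downward; lengths in m; the calibration is good to about 2 mm. A picture is of the moment at which its call begins: read the wrist's pose just before it. camera_info takes no time and is no camera call; for the wrist camera it gives the pose at the moment of the call.
- r.close_job(): hands the job in, once; it reports no verdict.
The state is a dict: "time": time; "joint_positions": joint angles; "joint_vel": joint speeds; "joint_torque": joint torques, N m; "ee_pos": TCP position; "eef_rot": TCP orientation; "ft_force": force on the tool from outside, world axes, zero at the start; "torque": the same for the moment, N m; "width": finger opening in m.
Only numpy, scipy, OpenCV 4.12 (cv2) and the standard library are available. Lean on these libraries where they do the work, as an engineer would, in place of code of your own. Each camera call takes 0.05 s, during which the arm holds its last target.

TASK

Take the orange lens sleeve out of its grey cradle by one of its two ends, feeling with the fingers where it lies whether that is the thinner end, and lay it by its collar in the V of the beam mount with the thin end towards the beam port, turning it round if need be. Leave it lying freely in the V, and leave the black sleeve where it is.

Things in the scene. Friction and masses are not known exactly. Their poses are not given: they have to be found in the camera images.
- sleeve: Orange round sleeve, 150 g, 84 mm long, lying level, its axis 45 mm above the table. Darker collar in the middle (44 mm diameter, 24 mm wide) and two ends 30 mm long, of 30 mm (thin) and 38 mm (thick) diameter. Origin: its centre, on the axis; x runs along it to the thin end. Grip an end 27 to 29 mm from the centre (pads up to 24 mm wide fit); the finger opening then tells thin from thick.
- sleeve_thin (a point): Point on the orange sleeve's axis in the middle of the thin end, 27 mm from the sleeve's centre.
- cradle_a: Fixed grey cradle of the orange sleeve (the black one's is alike): base plate 96 x 64 x 8 mm, a white V under the collar only (22 mm long, 51 mm wide, 36 mm high) and a rib 24 mm wide, 25 mm high below the ends, which are free at both sides. Origin: centre of its underside; x along the sleeve.
- black_sleeve: Black sleeve of the same make, 84 mm long, both ends 38 mm in diameter, in another cradle of the same kind. Not to be moved. Origin: its centre on the axis; x along it.
- mount: Fixed aluminium beam mount: base plate as the cradle's, a blue V (26 mm long, 51 wide, 36 high) for the collar, a rib like the cradle's. Origin: centre of its underside. x points level to the beam port: upright plate 74 mm wide, 80 high, blue disc with a dark hole, its face 76 mm from the origin. A seated sleeve's centre is 45 mm straight above the origin, its axis along x.
There are look-alikes about, which are no part of the job. What is shaped like the mount but green or turquoise is not meant. Leave any purple look-alike of the sleeve alone.

How it is judged:
By the outcome, as a careful person would: the job done as asked, in the order asked, and still so for the second after the job is handed in, with the robot touching nothing.
It also fails if it takes over 38 s, if anything falls off the work surface, if the arm or the gripper's body presses on something with over 40 N, if the wrist force passes 120 N, or if a joint passes its speed limit or range.

## Working session

There is one attempt and no reset: what is moved stays moved. The work goes in short steps, Python scripts to look and compute and a tool call to move; the robot and the scene stay as the last step left them, time stands still between calls to the robot, and variables do not carry over. Pictures are saved under pics/ and viewed, and the job is handed in when it is done.

Besides the shell and the picture viewer there is one more tool, called after "Emit:" as name([rows], argument=value, ...), one row to a line, values as JSON. carry_out: Moves the arm, as the interface text tells. Its arguments: {"type":"object","properties":{"commands":{"type":"array"},"grip_force":{"type":"number"}},"required":["commands"]}

```bash
mkdir -p pics
python3 - <<'E'
from bench import r
import cv2
for n in ["scene","side","wrist"]:
    i=r.camera_info(n); print(n,i)
    cv2.imwrite(f"pics/{n}0.png",r.camera(n))
s=r.read_state();print(s)
E
```

```text
scene {'fx': 446.6216619839415, 'fy': 446.6216619839415, 'cx': 314.4567221355579, 'cy': 237.9087460656371, 'origin': array([1.18603299, 0.34794968, 0.57179691]), 'rotation': array([ 0.46937825,  0.74993213, -0.39065059, -0.25431863])}
side {'fx': 589.4660638361604, 'fy': 589.4660638361604, 'cx': 314.54286223520967, 'cy': 238.4214230275441, 'origin': array([0.44744214, 0.94042103, 0.7724024 ]), 'rotation': array([-0.04815889,  0.89270795, -0.44784974,  0.01355927])}
wrist {'fx': 365.2345697417846, 'fy': 365.2345697417846, 'cx': 323.6963179270803, 'cy': 246.2666981864684, 'origin': array([0.62339311, 0.06996727, 0.38436496]), 'rotation': array([ 9.91958908e-01, -6.51261340e-05, -2.20852815e-04,  1.26560147e-01])}
{'time': 0.15, 'joint_positions': array([-0.02260086,  0.33270904, -0.06468085,  1.46070186,  0.02158665,
        1.34995342, -0.08850587]), 'joint_vel': array([ 0.00022484, -0.00222021,  0.00027362, -0.00186798,  0.00047622,
        0.00043567,  0.00048886]), 'joint_torque': array([ 1.82067095e-03, -6.23630190e+01,  2.54254905e-02, -3.90143681e+01,
       -6.11935230e-02,  3.71907104e-02, -1.53469024e-06]), 'ee_pos': array([ 6.24708633e-01, -7.22574953e-06,  2.21969925e-01]), 'eef_rot': array([ 9.99999855e-01, -5.05956221e-06, -5.38176027e-04,  2.02912884e-05]), 'ft_force': array([ 0.23718311, -0.02609469,  0.46216867]), 'torque': array([0.00350559, 0.02608603, 0.00773004]), 'width': 0.08724560732827148}
```

View pics/scene0.png

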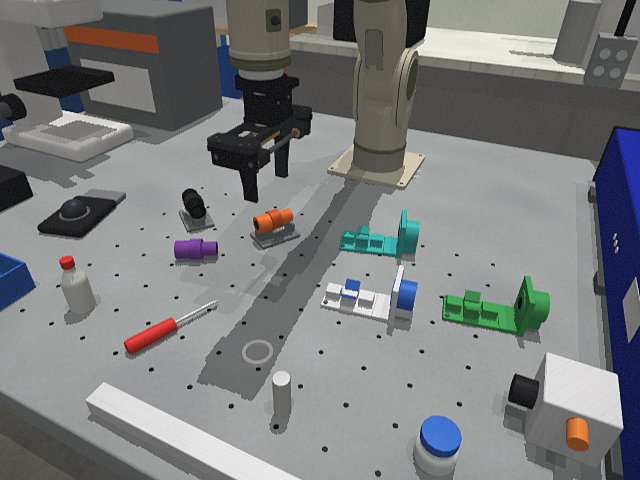

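View pics/side0.png

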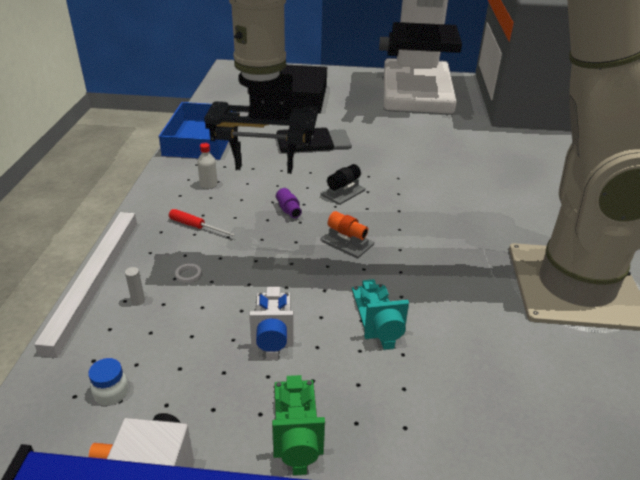

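View pics/wrist0.png

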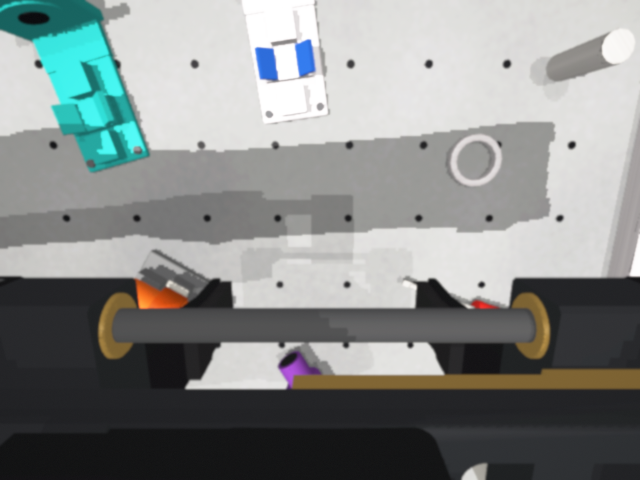

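The orange sleeve is at scene (273,221) and side (348,226). The purple look-alike is at scene (196,250) and the black sleeve at scene (193,205). Of the three mount-shaped things, white with a blue V at scene (370,297) / side (272,320) fits; turquoise (380,237) and green (497,307) are excluded. Next, enlarged crops.

Run:
```python
import cv2,numpy as np
a=cv2.imread("pics/scene0.png");b=cv2.imread("pics/side0.png");w=cv2.imread("pics/wrist0.png")
def crop(im,x,y,wd,h,s): return cv2.resize(im[y:y+h,x:x+wd],None,fx=s,fy=s,interpolation=cv2.INTER_CUBIC)
c1=crop(a,310,255,120,75,6.66)[:500,:800]
cv2.imwrite("pics/c_mount_scene.png",c1)
A=crop(a,240,195,70,56,5.7);B=crop(b,310,200,70,56,5.7);cv2.imwrite("pics/c_sleeve.png",np.hstack([A,B]))
A=crop(b,240,280,66,80,6);B=crop(w,230,0,110,133,3.6);h=min(A.shape[0],B.shape[0]);cv2.imwrite("pics/c_mount2.png",np.hstack([A[:h],B[:h]]))
```

```text
(no output)
```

View pics/c_mount_scene.png

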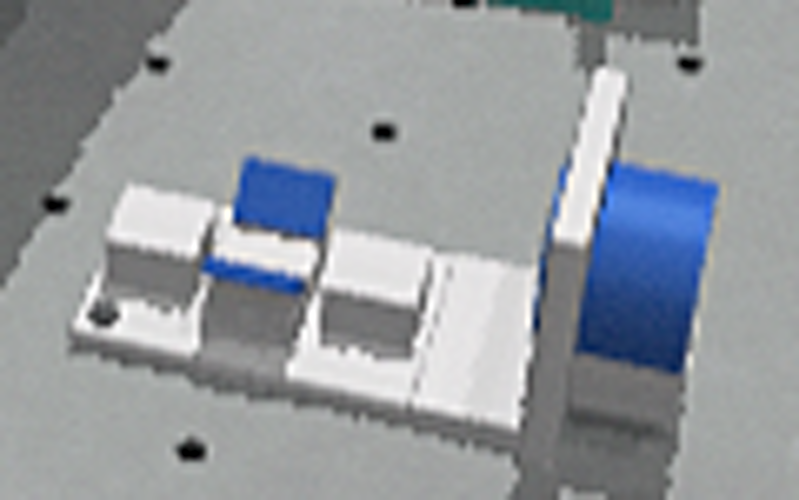

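View pics/c_sleeve.png

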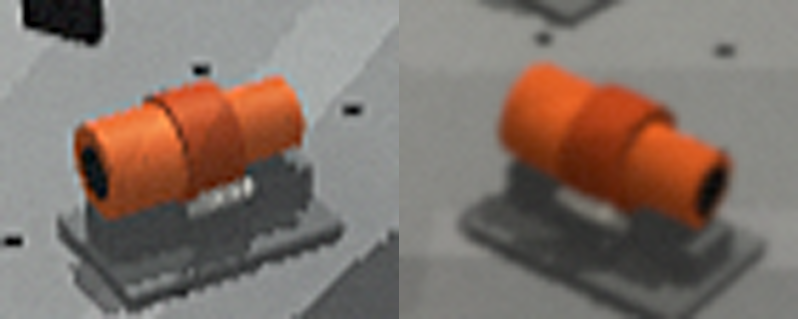

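View pics/c_mount2.png

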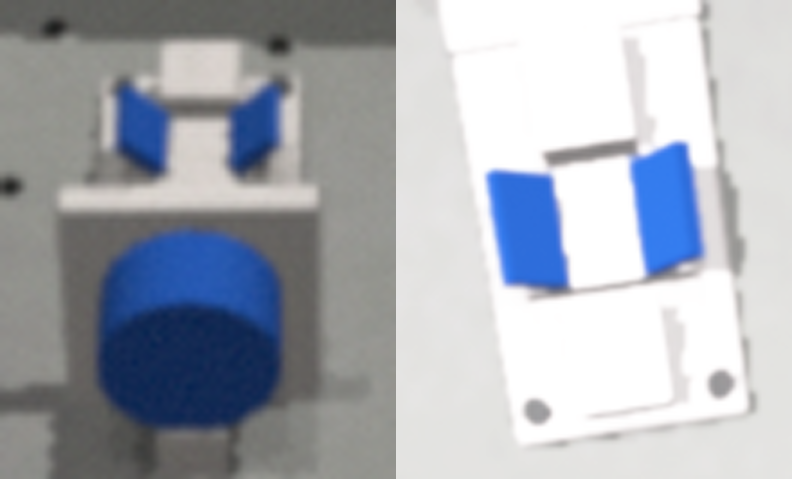

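```bash
cat > h.py <<'E'
import numpy as np,cv2
from scipy.spatial.transform import Rotation as R
def at_z(i,px,z):
    d=R.from_quat(i['rotation']).apply([(px[0]-i['cx'])/i['fx'],(px[1]-i['cy'])/i['fy'],1]);o=np.array(i['origin'])
    return o+d*(z-o[2])/d[2]
def proj(i,P):
    p=R.from_quat(i['rotation']).inv().apply(np.atleast_2d(P)-np.array(i['origin']))
    return np.c_[i['fx']*p[:,0]/p[:,2]+i['cx'],i['fy']*p[:,1]/p[:,2]+i['cy']]
E
python3 - <<'E'
from bench import r
from h import *
S,D,W=[r.camera_info(n) for n in("scene","side","wrist")]
f=lambda *a:print(np.round(at_z(*a),4))
f(S,(256.3,224.8),.045);f(D,(364.7,232.5),.045)
a=at_z(W,(263.6,123.1),.008);b=at_z(W,(327.8,113.9),.008);print(a,b,np.linalg.norm(a-b))
d=b-a;print("mount x dir",np.degrees(np.arctan2(d[1],d[0]))+90)
# V top corners (z .036): crop px
for c in[(488,170),(508,283),(686,143),(703,258)]: f(W,(230+(c[0]-396)/3.6,c[1]/3.6),.036)
E
```

```text
[ 0.5003 -0.11    0.045 ]
[ 0.427  -0.0634  0.045 ]
[0.5644919  0.09693042 0.008     ] [0.6273385  0.10542502 0.008     ] 0.0634180847000036
mount x dir 97.69767812717244
[0.5645 0.1572 0.036 ]
[0.5682 0.1322 0.036 ]
[0.6121 0.163  0.036 ]
[0.616  0.1378 0.036 ]
```

Found: sleeve centre about (0.464,-0.087), axis about 147.6°, seemingly with the thin end towards the robot. Mount about (0.590,0.148), x direction about 98°. Moving the wrist camera over the sleeve.

Emit:
carry_out([
  [[0, -0.6, 0.7, 0.1, 0, 0, -1.7], [0, -1.2, 1.4, 0.3, 0, 0, -3.4], [0, -1.8, 2.1, 0.4, 0, 0, -5.1], [0, -2.4, 2.9, 0.5, 0, 0, -6.8], [0, -3.0, 3.6, 0.7, 0, 0, -8.5], [0, -3.6, 4.3, 0.8, 0, 0, -10.2], [0, -4.1, 5.0, 0.9, 0, 0, -11.5], [0, -4.1, 5.0, 0.9, 0, 0, -11.5], [0, -4.1, 5.0, 0.9, 0, 0, -11.5]],
])

```text
time: 1.27
ee_pos: [0.5227, -0.1241, 0.1996]
eef_rot: [0.877, 0.48, -0.0, -0.0]
ft_force: [-0.1, 0.4, -0.1]
width: 0.0866
```

Run:
```python
from bench import r
from h import *
import pickle
i=r.camera_info("wrist");im=r.camera("wrist");cv2.imwrite("pics/wrist1.png",im);pickle.dump(i,open("w1.pkl","wb"))
cv2.imwrite("pics/wrist1.png",im);s=r.read_state();print(s['time'],s['ee_pos'],R.from_quat(s['eef_rot']).as_matrix().round(3),s['joint_positions'].round(2),s['ft_force'])
```

```text
1.325 [ 0.52274477 -0.12388881  0.19961903] [[ 0.538  0.843 -0.001]
 [ 0.843 -0.538  0.   ]
 [-0.    -0.001 -1.   ]] [ 0.24  0.16 -0.11  1.72  0.02  1.26  1.14] [0.49835637 0.73765293 0.11240388]
```

View pics/wrist1.png

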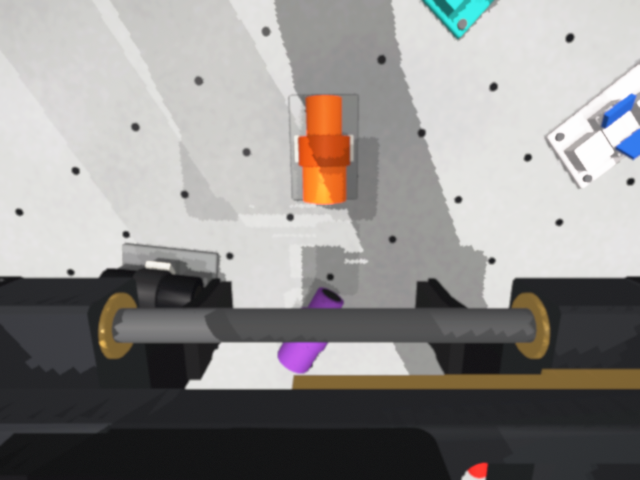

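The wrist view shows the orange sleeve at (324,150), with its upper end (towards the robot) narrower at about 36 px against 43 px below. Purple is at (310,330) and black at (160,285), both clear of it. Measuring exactly.

Run:
```python
import pickle
from h import *
im=cv2.imread("pics/wrist1.png");i=pickle.load(open("w1.pkl","rb"))
hsv=cv2.cvtColor(im,cv2.COLOR_BGR2HSV);m=((hsv[...,0]<22)&(hsv[...,1]>150)&(hsv[...,2]>90)).astype(np.uint8);m[260:]=0
n,l,st,c=cv2.connectedComponentsWithStats(m);k=1+st[1:,4].argmax();m=l==k
print(st[k])
pts=[]
for y in range(92,210,4):
    x=np.where(m[y])[0]
    if len(x):
        a,b=at_z(i,(x[0]-.5,y),.045),at_z(i,(x[-1]+.5,y),.045);print(y,x[0],x[-1],np.linalg.norm(a-b).round(4),((a+b)/2).round(4))
        pts.append((a+b)/2)
pts=np.array(pts)[2:-2];d=np.linalg.svd(pts-pts.mean(0))[2][0];print(np.degrees(np.arctan2(d[1],d[0])),pts.mean(0))
# predicted silhouettes for candidate centre: project ends
ys=[st[k][1],st[k][1]+st[k][3]]
print(ys)
```

```text
[ 299   95   51  109 4515]
96 309 338 0.0243 [ 0.4269 -0.0623  0.045 ]
100 306 341 0.0293 [ 0.4295 -0.0639  0.045 ]
104 306 341 0.0293 [ 0.4321 -0.0656  0.045 ]
108 306 341 0.0294 [ 0.4347 -0.0672  0.045 ]
112 307 341 0.0287 [ 0.4375 -0.0685  0.045 ]
116 307 341 0.0287 [ 0.4401 -0.0702  0.045 ]
120 307 341 0.0288 [ 0.4427 -0.0719  0.045 ]
124 307 341 0.0289 [ 0.4453 -0.0736  0.045 ]
128 307 341 0.029 [ 0.448  -0.0753  0.045 ]
132 307 341 0.029 [ 0.4507 -0.077   0.045 ]
136 304 347 0.0366 [ 0.454  -0.0776  0.045 ]
140 299 348 0.0417 [ 0.4558 -0.0807  0.045 ]
144 299 348 0.0418 [ 0.4585 -0.0825  0.045 ]
148 299 348 0.0419 [ 0.4612 -0.0842  0.045 ]
152 299 348 0.042 [ 0.464 -0.086  0.045]
156 299 348 0.0422 [ 0.4667 -0.0877  0.045 ]
160 299 348 0.0423 [ 0.4695 -0.0895  0.045 ]
164 299 348 0.0424 [ 0.4723 -0.0913  0.045 ]
168 303 345 0.0365 [ 0.4753 -0.0927  0.045 ]
172 303 345 0.0366 [ 0.4781 -0.0945  0.045 ]
176 303 345 0.0367 [ 0.4809 -0.0963  0.045 ]
180 303 345 0.0368 [ 0.4838 -0.0981  0.045 ]
184 303 345 0.0369 [ 0.4866 -0.1     0.045 ]
188 303 345 0.037 [ 0.4895 -0.1018  0.045 ]
192 303 345 0.0371 [ 0.4924 -0.1036  0.045 ]
196 303 345 0.0373 [ 0.4953 -0.1055  0.045 ]
200 304 344 0.0356 [ 0.4982 -0.1074  0.045 ]
-32.559616214887704 [ 0.46172791 -0.08415957  0.045     ]
[np.int32(95), np.int32(204)]
```

The sleeve centre is (0.464,-0.0862) with its axis at 147.4°, and the jaws are already square to it. Going to the thick-looking end (28 mm from centre) to feel it there, since this also keeps the hand away from the beam port.

Emit:
carry_out([
  [[0, 0, -0.8, 0.9, 0, 0, 0], [0, 0, -1.7, 1.9, 0, 0, 0], [0, 0, -1.7, 2.9, 0, 0, 0], [0, 0, -1.7, 3.9, 0, 0, 0], [0, 0, -1.7, 4.9, 0, 0, 0], [0, 0, -1.7, 5.7, 0, 0, 0], [0, 0, -1.7, 6.4, 0, 0, 0], [0, 0, -1.7, 6.9, 0, 0, 0], [0, 0, -1.7, 6.95, 0, 0, 0], [0, 0, -1.7, 6.95, 0, 0, 0]],
])

```text
time: 2.58
ee_pos: [0.4872, -0.1009, 0.0263]
eef_rot: [0.877, 0.481, -0.0, -0.0]
ft_force: [-1.0, -0.7, 0.1]
width: 0.0869
```

Run:
```python
from bench import r
from h import *
im=r.camera("wrist");cv2.imwrite("pics/wrist2.png",im);s=r.read_state();print(s['time'],s['ee_pos'],s['ft_force'],s['joint_positions'])
```

```text
2.625 [ 0.4873382  -0.10097212  0.0265394 ] [-2.12376825e-01  7.39891300e-05 -4.02717050e-02] [ 0.22321164  0.27126686 -0.1227254   1.99003882  0.04218514  0.88246901
  1.08093357]
```

View pics/wrist2.png

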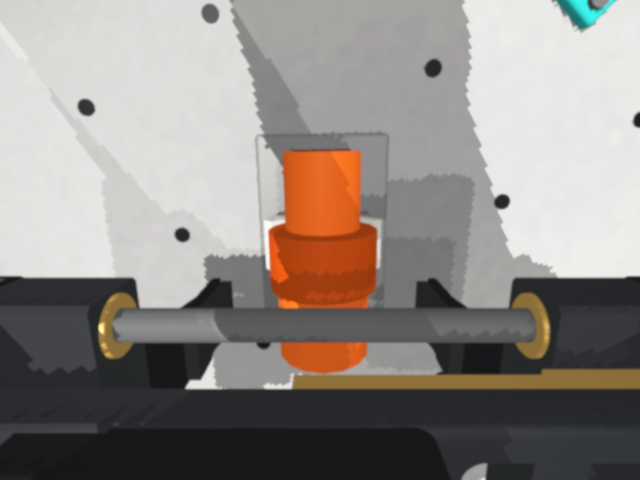

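The sleeve (thick end at about (324,335)) lies centred between the fingers (225 and 425). Closing gently to feel it.

Emit:
carry_out([
  [[60, 0, 0, 0, 0, 0, 0], [110, 0, 0, 0, 0, 0, 0], [255, 0, 0, 0, 0, 0, 0], [255, 0, 0, 0, 0, 0, 0], [255, 0, 0, 0, 0, 0, 0], [255, 0, 0, 0, 0, 0, 0]],
], grip_force=8)

```text
time: 3.38
ee_pos: [0.4872, -0.1011, 0.0265]
eef_rot: [0.877, 0.481, 0.0, -0.0]
ft_force: [-0.0, 0.4, 0.3]
width: 0.0376
```

It feels 37.6 mm, so this is the thick end and the thin end points to 147°. Tightening and lifting straight up.

Emit:
carry_out([
  [[255, 0, 0, 0, 0, 0, 0], [255, 0, 0, 0, 0, 0, 0], [255, 0, 0, -0.3, 0, 0, 0], [255, 0, 0, -0.9, 0, 0, 0], [255, 0, 0, -1.7, 0, 0, 0], [255, 0, 0, -2.6, 0, 0, 0], [255, 0, 0, -3.5, 0, 0, 0], [255, 0, 0, -4.2, 0, 0, 0], [255, 0, 0, -4.4, 0, 0, 0], [255, 0, 0, -4.4, 0, 0, 0]],
], grip_force=35)

```text
time: 4.62
ee_pos: [0.4872, -0.1011, 0.1365]
eef_rot: [0.877, 0.481, 0.0, -0.0]
ft_force: [-0.3, -0.7, -2.4]
width: 0.0372
```

Run:
```python
from bench import r
from h import *
import pickle
i=r.camera_info("wrist");im=r.camera("wrist");pickle.dump(i,open("w3.pkl","wb"));cv2.imwrite("pics/wrist3.png",im)
im2=r.camera("side");cv2.imwrite("pics/side3.png",im2);cv2.imwrite("pics/side3c.png",cv2.resize(im2[100:280,230:470],None,fx=3.3,fy=3.3,interpolation=cv2.INTER_CUBIC))
s=r.read_state();print(s['time'],s['ee_pos'],s['ft_force'],s['torque'],s['width'])
```

```text
4.725 [ 0.48676134 -0.10104067  0.13572399] [-0.43288086 -0.54828252 -2.43644316] [-0.00298251 -0.12501522 -0.02777284] 0.03762335056362987
```

View pics/wrist3.png

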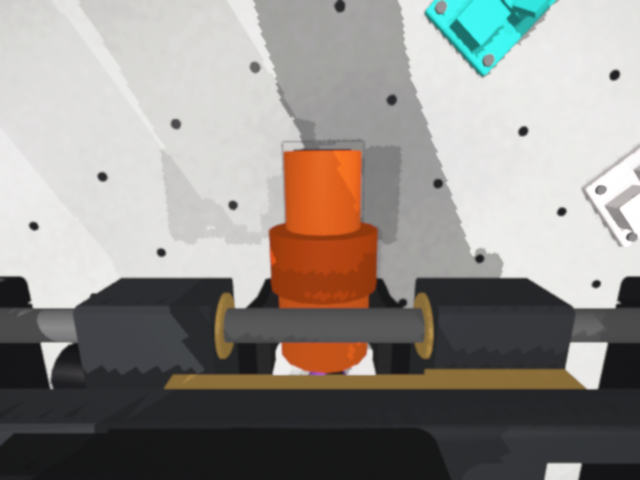

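View pics/side3c.png

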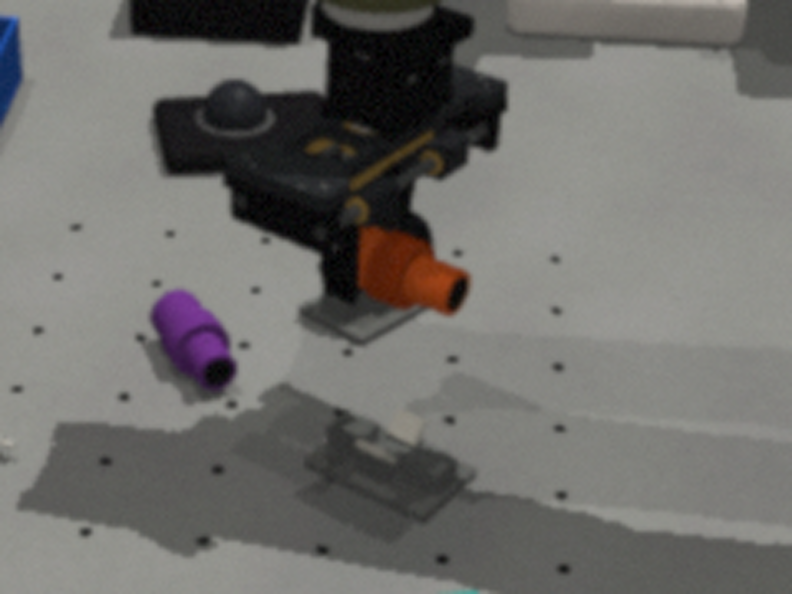

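The sleeve is held level with no slip: the tip is still at row 150, columns 284–361. Carrying it to a spot about 130 mm short of the mount, to look at the mount past the sleeve's tip.

Emit:
carry_out([
  [[255, 0.6, 0.1, -0.5, 0, 0, 0.9], [255, 1.4, 0.3, -1.0, 0, 0, 2.0], [255, 2.2, 0.5, -1.5, 0, 0, 3.2], [255, 3.0, 0.7, -1.76, 0, 0, 4.5], [255, 3.8, 0.9, -1.76, 0, 0, 5.8], [255, 4.6, 1.1, -1.76, 0, 0, 7.1], [255, 5.3, 1.25, -1.76, 0, 0, 8.2], [255, 5.9, 1.4, -1.76, 0, 0, 9.1], [255, 6.4, 1.5, -1.76, 0, 0, 9.7], [255, 6.65, 1.5, -1.76, 0, 0, 9.9], [255, 6.65, 1.5, -1.76, 0, 0, 9.9], [255, 6.65, 1.5, -1.76, 0, 0, 9.9]],
])

```text
time: 6.22
ee_pos: [0.6075, 0.0184, 0.1794]
eef_rot: [0.998, 0.069, -0.001, -0.0]
ft_force: [0.4, 0.1, -1.7]
width: 0.0372
```

Run:
```python
from bench import r
from h import *
import pickle
i=r.camera_info("wrist");im=r.camera("wrist");pickle.dump(i,open("w4.pkl","wb"));cv2.imwrite("pics/wrist4.png",im)
cv2.imwrite("pics/wrist4c.png",cv2.resize(im[0:165,220:440],None,fx=3.6,fy=3.6,interpolation=cv2.INTER_CUBIC))
s=r.read_state();print(s['time'],s['ee_pos'],R.from_quat(s['eef_rot']).as_matrix().round(3),s['width'])
```

```text
6.275 [0.60758239 0.01828729 0.17953961] [[ 0.99   0.138 -0.001]
 [ 0.138 -0.99   0.   ]
 [-0.001 -0.    -1.   ]] 0.03725715821949175
```

View pics/wrist4.png

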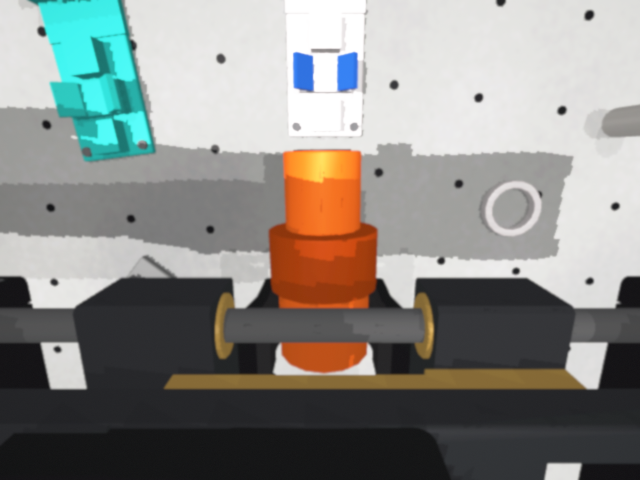

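View pics/wrist4c.png

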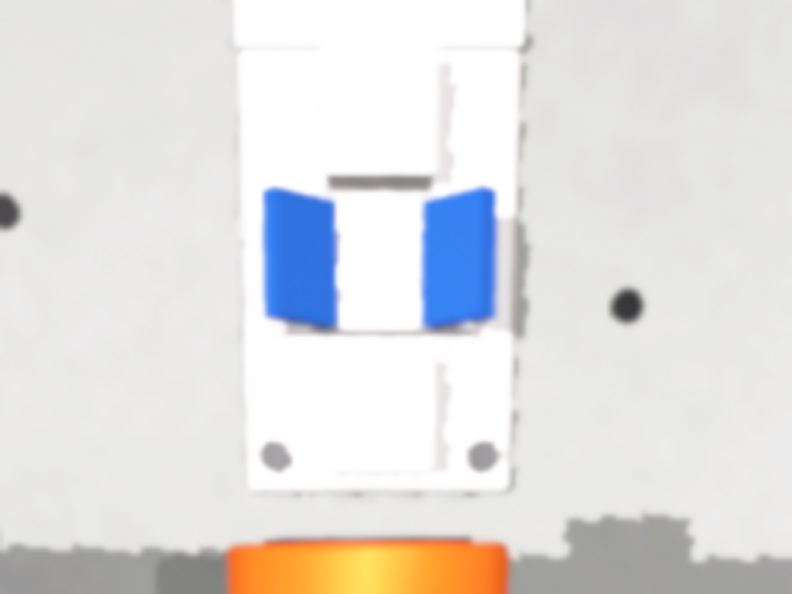

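Run:
```python
import pickle
from h import *
from scipy.optimize import least_squares
i=pickle.load(open("w4.pkl","rb"))
px=lambda c:(220+c[0]/3.6,c[1]/3.6)
ob=np.array([px(c) for c in[(265,188),(267,315),(494,188),(494,317),(248,490),(513,490),(240,50),(523,50)]])
# model pts: V outer tops, base back corners, base points on edges at x~+48 (edge of plate step)
mod=np.array([[.013,.0255,.036],[-.013,.0255,.036],[.013,-.0255,.036],[-.013,-.0255,.036],[-.048,.032,.008],[-.048,-.032,.008],[.048,.032,.008],[.048,-.032,.008]])
def f(p,full=False):
    c,s=np.cos(p[2]),np.sin(p[2]);P=mod.copy();P[:,0]=p[0]+c*mod[:,0]-s*mod[:,1];P[:,1]=p[1]+s*mod[:,0]+c*mod[:,1]
    return (proj(i,P)-ob)
s=least_squares(lambda p:f(p).ravel(),[.59,.148,1.71],loss='soft_l1',f_scale=1.)
print(s.x,np.degrees(s.x[2]));print(f(s.x).round(1))
# sleeve in hand
im=cv2.imread("pics/wrist4.png");hsv=cv2.cvtColor(im,cv2.COLOR_BGR2HSV);m=(hsv[...,0]<22)&(hsv[...,1]>130)&(hsv[...,2]>90);m[:, :250]=0;m[:,400:]=0
z=.1795+.019
tcp=np.array([.60758,.01829]);ang=np.arctan2(.138,.99)
for y in range(148,300,8):
    x=np.where(m[y])[0]
    if len(x)>20:
        a,b=at_z(i,(x[0]-.5,y),z),at_z(i,(x[-1]+.5,y),z);q=((a+b)/2)[:2]-tcp
        tx=q@[np.cos(ang),np.sin(ang)];ty=q@[np.sin(ang),-np.cos(ang)]
        print(y,x[0],x[-1],np.linalg.norm(a-b).round(4),"tool x,y mm",(1000*tx).round(2),(1000*ty).round(1))
```

```text
[0.58991338 0.14781232 1.70838815] 97.88343048864357
[[-1.2 -0.6]
 [-1.1  1. ]
 [ 2.3 -0.5]
 [ 1.4  0.5]
 [ 0.2  0.7]
 [-0.4  0.8]
 [-0.2 -0.7]
 [ 0.1 -0.6]]
156 283 360 0.0297 tool x,y mm -2.01 -68.6
164 283 360 0.0299 tool x,y mm -2.01 -65.6
172 284 360 0.0297 tool x,y mm -1.82 -62.6
180 285 360 0.0295 tool x,y mm -1.63 -59.5
188 285 360 0.0296 tool x,y mm -1.63 -56.5
196 285 360 0.0298 tool x,y mm -1.63 -53.3
204 285 360 0.0299 tool x,y mm -1.64 -50.2
212 286 359 0.0293 tool x,y mm -1.64 -47.0
220 286 359 0.0295 tool x,y mm -1.64 -43.8
228 271 375 0.0421 tool x,y mm -1.44 -40.6
236 269 376 0.0435 tool x,y mm -1.64 -37.3
244 270 376 0.0433 tool x,y mm -1.44 -34.0
252 270 375 0.0432 tool x,y mm -1.65 -30.6
260 271 375 0.043 tool x,y mm -1.44 -27.2
268 271 375 0.0433 tool x,y mm -1.44 -23.7
276 272 374 0.0427 tool x,y mm -1.44 -20.3
284 271 375 0.0438 tool x,y mm -1.44 -16.8
292 274 371 0.0411 tool x,y mm -1.65 -13.2
```

Run:
```python
import pickle
from bench import r
from h import *
S=r.camera_info("scene");D=r.camera_info("side")
p=[.5899,.1478,1.7084];c,s=np.cos(p[2]),np.sin(p[2])
T=lambda m:np.array([p[0]+c*m[0]-s*m[1],p[1]+s*m[0]+c*m[1],m[2]])
sc=[((245,157),(-.013,.0255,.036)),((335,177),(.013,.0255,.036)),((203,262),(-.013,-.0255,.036)),((303,288),(.013,-.0255,.036)),((75,330),(-.048,-.032,.008))]
for q,m in sc:
    px=(310+q[0]/6.66,255+q[1]/6.66);d=at_z(S,px,m[2])-T(m);print("scene",np.round(1000*np.array([d[0]*c+d[1]*s,-d[0]*s+d[1]*c]),1))
sd=[((118,82),(-.013,-.0255,.036)),((281,84),(-.013,.0255,.036)),((104,78),(-.048,-.032,.008)),((300,78),(-.048,.032,.008)),((162,40),(-.042,-.012,.025)),((240,40),(-.042,.012,.025)),((60,192),(.076,-.037,.08)),((320,190),(.076,.037,.08))]
for q,m in sd:
    px=(240+q[0]/6,280+q[1]/6);d=at_z(D,px,m[2])-T(m);print("side",m,np.round(1000*np.array([d[0]*c+d[1]*s,-d[0]*s+d[1]*c]),1))
for f,z in(("wrist2",.0454),("wrist3",.155)):
    im=cv2.imread(f"pics/{f}.png");hsv=cv2.cvtColor(im,cv2.COLOR_BGR2HSV);m=(hsv[...,0]<22)&(hsv[...,1]>130)&(hsv[...,2]>90)
    for y in(180,210,250):
        x=np.where(m[y,250:400])[0]+250;print(f,y,x[0],x[-1])
```

```text
scene [-0.9 -5.1]
scene [-0.9 -5.5]
scene [-0.8 -0.6]
scene [ 1.1 -2.2]
scene [ 1.  -1.5]
side (-0.013, -0.0255, 0.036) [2.5 2.3]
side (-0.013, 0.0255, 0.036) [4.4 1.5]
side (-0.048, -0.032, 0.008) [4.5 2.1]
side (-0.048, 0.032, 0.008) [5.7 0.9]
side (-0.042, -0.012, 0.025) [-0.2  1.2]
side (-0.042, 0.012, 0.025) [0.2 1.9]
side (0.076, -0.037, 0.08) [7.6 2.5]
side (0.076, 0.037, 0.08) [8.2 1.1]
wrist2 180 284 360
wrist2 210 285 359
wrist2 250 270 375
wrist3 180 285 360
wrist3 210 286 359
wrist3 250 270 376
```

The three cameras put the mount at (0.590,0.148), 97.9°, agreeing laterally to about 2 mm; hand and sleeve are already parallel to it. Advancing above the V and down to about 24 mm over the seat.

Emit:
carry_out([
  [[255, 0, -0.6, 0, 0, 0, 0], [255, 0, -1.4, 0, 0, 0, 0], [255, 0, -2.3, 0, 0, 0, 0], [255, 0, -3.2, 0.4, 0, 0, 0], [255, 0, -3.8, 1.0, 0, 0, 0], [255, 0, -4.1, 1.8, 0, 0, 0], [255, 0, -4.1, 2.7, 0, 0, 0], [255, 0, -4.1, 3.6, 0, 0, 0], [255, 0, -4.1, 4.4, 0, 0, 0], [255, 0, -4.1, 5.0, 0, 0, 0], [255, 0, -4.1, 5.15, 0, 0, 0], [255, 0, -4.1, 5.15, 0, 0, 0]],
])

```text
time: 7.78
ee_pos: [0.5934, 0.1199, 0.051]
eef_rot: [0.998, 0.069, -0.001, -0.0]
ft_force: [0.5, -0.1, -1.7]
width: 0.0374
```

Run:
```python
from bench import r
from h import *
w=r.camera("wrist");cv2.imwrite("pics/wrist5.png",w)
a=r.camera("scene");b=r.camera("side")
A=cv2.resize(a[210:340,290:430],(560,520),interpolation=cv2.INTER_CUBIC)
cv2.imwrite("pics/scene5.png",A);cv2.imwrite("pics/side5.png",cv2.resize(b[210:360,200:350],(600,600),interpolation=cv2.INTER_CUBIC))
s=r.read_state();print(s['time'],s['ee_pos'],R.from_quat(s['eef_rot']).as_matrix().round(3),s['width'],s['ft_force'])
```

```text
7.925 [0.59376088 0.11998273 0.05165665] [[ 0.99   0.138 -0.   ]
 [ 0.138 -0.99   0.   ]
 [-0.    -0.    -1.   ]] 0.037176263812132834 [-0.4318539   0.41123708 -2.00314473]
```

View pics/wrist5.png

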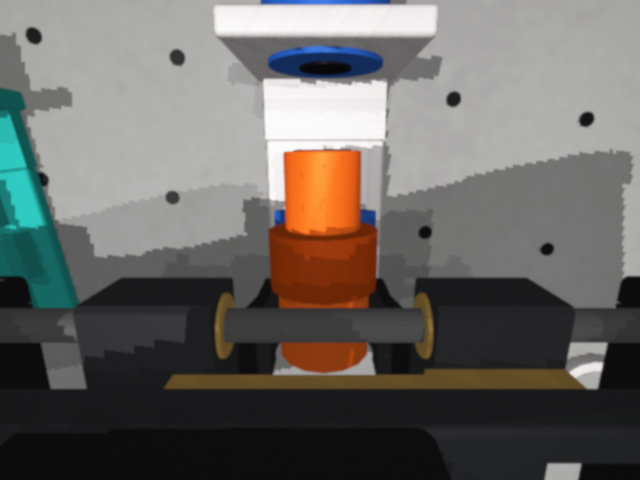

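View pics/scene5.png

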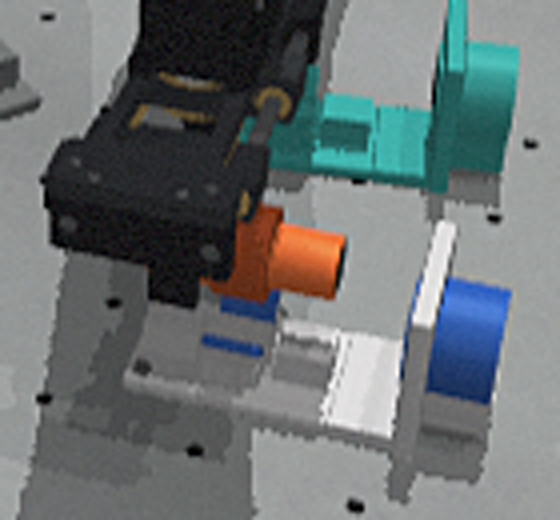

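View pics/side5.png

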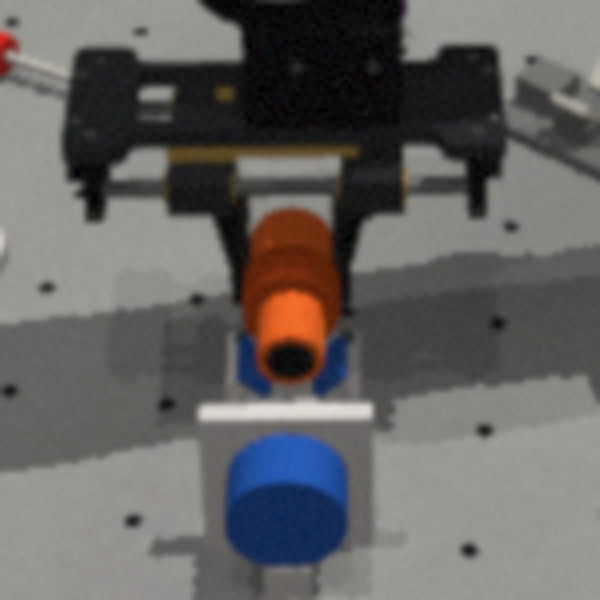

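Run:
```python
from bench import r
from h import *
i=r.camera_info("wrist");w=cv2.imread("pics/wrist5.png")
u=np.array([-.1372,.9905,0]);o=np.array([.59376,.11998,0])
for n,p,z in(("face top",(325,36),.08),("face top2",(325,33),.08),("V front outer",(279,211),.036),("base step +48?",(325,139),.008),("collar front",(275,228.5),.0707),("tip top",(322,150.5),.0857)):
    print(n,round(1000*(at_z(i,p,z)-o)@u,1))
print(proj(i,[[.5899,.1478,.036]]))
cv2.imwrite("pics/w5c.png",cv2.resize(w[0:240,200:450],None,fx=2.4,fy=2.4))
```

```text
face top 107.0
face top2 107.9
V front outer 41.8
base step +48? 76.7
collar front 40.2
tip top 70.4
[[325.90974953 238.17766319]]
```

View pics/w5c.png

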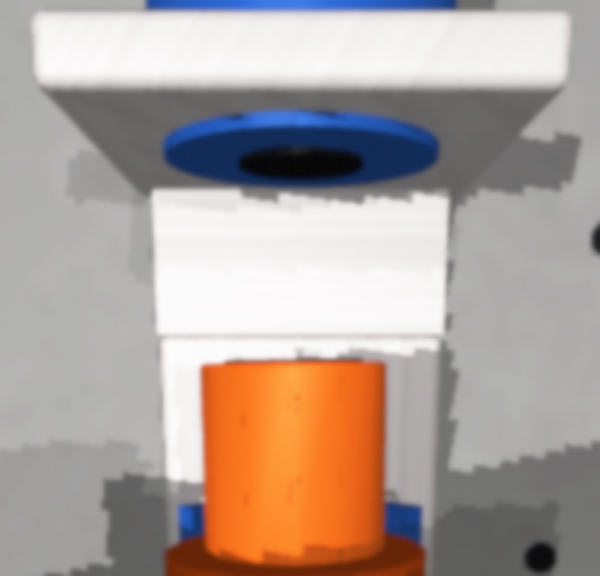

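The picture shows the sleeve in line with the V: centre about 1 mm to the left (sleeve col 323, V and plate cols 325) and about 0.5 mm short. Correcting both and lowering.

Emit:
carry_out([
  [[255, 0.03, -0.02, 0.2, 0, 0, 0], [255, 0.03, -0.02, 0.4, 0, 0, 0], [255, 0.03, -0.02, 0.6, 0, 0, 0], [255, 0.03, -0.02, 0.75, 0, 0, 0], [255, 0.03, -0.02, 0.88, 0, 0, 0], [255, 0.03, -0.02, 0.96, 0, 0, 0], [255, 0.03, -0.02, 0.96, 0, 0, 0]],
])

```text
time: 8.8
ee_pos: [0.5944, 0.1206, 0.0275]
eef_rot: [0.998, 0.069, -0.0, -0.0]
ft_force: [0.1, -0.6, -2.3]
width: 0.0374
```

Run:
```python
from bench import r
s=r.read_state();print(s['time'],s['ee_pos'],s['width'],s['ft_force'],s['torque'])
```

```text
8.8 [0.59437112 0.12059299 0.02754613] 0.0373909849209504 [ 0.0591807  -0.55256851 -2.30866348] [-0.05108943 -0.01849106  0.01230083]
```

Emit:
carry_out([
  [[255, 0, 0, 0.02, 0, 0, 0], [255, 0, 0, 0.04, 0, 0, 0], [255, 0, 0, 0.05, 0, 0, 0], [255, 0, 0, 0.05, 0, 0, 0]],
])

```text
time: 9.3
ee_pos: [0.5946, 0.1204, 0.0267]
eef_rot: [0.998, 0.069, 0.0, -0.0]
ft_force: [-2.1, -0.9, 4.9]
width: 0.0372
```

Run:
```python
from bench import r
s=r.read_state();print(s['time'],s['ee_pos'],s['width'],s['ft_force'],s['torque'])
```

```text
9.3 [0.59456425 0.12044445 0.02670007] 0.037176969623622096 [-2.14762521 -0.8739874   4.89578227] [-0.29098988  0.45666246  0.00929083]
```

Contact is light: +7 N up and -2 N sideways, so it sits about 0.5 mm too far to +x. Easing that off, then opening slowly.

Emit:
carry_out([
  [[255, -0.02, 0, 0, 0, 0, 0], [255, -0.02, 0, 0, 0, 0, 0]],
], grip_force=12)

```text
time: 9.55
ee_pos: [0.5942, 0.1205, 0.0266]
eef_rot: [0.998, 0.069, 0.0, -0.0]
ft_force: [1.6, -0.5, 0.4]
width: 0.0378
```

Emit:
carry_out([
  [[140, 0, 0, 0, 0, 0, 0], [130, 0, 0, 0, 0, 0, 0], [115, 0, 0, 0, 0, 0, 0], [90, 0, 0, 0, 0, 0, 0], [60, 0, 0, 0, 0, 0, 0], [60, 0, 0, 0, 0, 0, 0]],
])

```text
time: 10.3
ee_pos: [0.5942, 0.1205, 0.0266]
eef_rot: [0.998, 0.069, 0.0, -0.0]
ft_force: [-0.2, 0.9, 0.6]
width: 0.0645
```

Run:
```python
from bench import r
from h import *
w=r.camera("wrist");cv2.imwrite("pics/wrist6.png",w)
s=r.read_state();print(s['time'],s['ee_pos'],s['width'],s['ft_force'])
```

```text
10.35 [0.59417889 0.12049763 0.02662882] 0.0653611514757223 [ 0.49345446 -0.92598145  0.14548282]
```

View pics/wrist6.png

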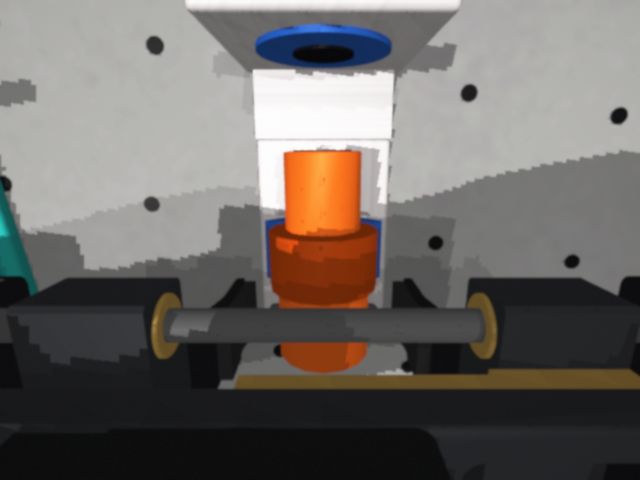

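The sleeve lies seated: collar at (323,260) between the blue flanks (268 and 380), thin end at (322,190) towards the port. Retreating upward.

Emit:
carry_out([
  [[30, 0, 0, 0, 0, 0, 0], [30, 0, 0, -0.4, 0, 0, 0], [30, 0, 0, -1.2, 0, 0, 0], [30, 0, 0, -2.1, 0, 0, 0], [30, 0, 0, -3.0, 0, 0, 0], [30, 0, 0, -4.0, 0, 0, 0], [30, 0, 0.8, -5.0, 0, 0, 0], [30, 0, 1.6, -6.0, 0, 0, 0], [30, 0, 2.4, -6.5, 0, 0, 0], [30, 0, 3.0, -6.5, 0, 0, 0], [30, 0, 3.0, -6.5, 0, 0, 0]],
])

```text
time: 11.72
ee_pos: [0.6041, 0.0446, 0.1882]
eef_rot: [0.998, 0.068, -0.0, 0.0]
ft_force: [0.0, 0.4, -0.5]
width: 0.0769
```

Run:
```python
from bench import r
from h import *
import pickle
i=r.camera_info("wrist");w=r.camera("wrist");cv2.imwrite("pics/wrist7.png",w);pickle.dump(i,open("w7.pkl","wb"))
a=r.camera("scene");b=r.camera("side")
cv2.imwrite("pics/both7.png",np.hstack([cv2.resize(a[180:340,160:420],(455,280)),cv2.resize(b[150:360,220:400],(326,380))[:280]]) )
cv2.imwrite("pics/scene7.png",cv2.resize(a[170:340,170:430],None,fx=3,fy=3));cv2.imwrite("pics/side7.png",cv2.resize(b[150:360,220:420],None,fx=2.8,fy=2.8))
s=r.read_state();print(s['time'],s['ee_pos'],s['width'],s['ft_force'])
hsv=cv2.cvtColor(w,cv2.COLOR_BGR2HSV);m=((hsv[...,0]<22)&(hsv[...,1]>150)&(hsv[...,2]>90)).astype(np.uint8);m[265:]=0
n,l,st,c=cv2.connectedComponentsWithStats(m);k=1+st[1:,4].argmax();m=l==k;x0,y0,ww,hh=st[k][:4];print(st[k])
M=np.array([.5899,.1478,.045]);u=np.array([-.1372,.9905,0]);v=np.array([-.9905,-.1372,0])
for y in range(y0,y0+hh,5):
    x=np.where(m[y])[0];A,B=at_z(i,(x[0]-.5,y),.045),at_z(i,(x[-1]+.5,y),.045);q=(A+B)/2-M
    print(y,x[0],x[-1],round(1000*np.linalg.norm(A-B),1),"along",round(1000*q@u,1),"lat",round(1000*q@v,1))
```

```text
11.875 [0.60392222 0.0471418  0.18810293] 0.07658966978251881 [-0.70291687 -0.26307655 -0.26838411]
[ 297   43   54  118 4948]
43 318 331 10.6 along 45.3 lat 0.3
48 306 341 27.3 along 41.9 lat 1.1
53 306 341 27.4 along 38.4 lat 1.1
58 306 341 27.5 along 35.0 lat 1.1
63 306 341 27.5 along 31.5 lat 1.1
68 306 341 27.6 along 28.0 lat 1.1
73 306 341 27.7 along 24.4 lat 1.1
78 306 341 27.8 along 20.9 lat 1.1
83 307 341 27.1 along 17.3 lat 0.7
88 302 348 36.5 along 13.7 lat -0.0
93 297 350 42.1 along 10.1 lat 1.1
98 297 350 42.2 along 6.5 lat 1.2
103 297 350 42.4 along 2.8 lat 1.2
108 298 350 41.7 along -0.9 lat 0.8
113 298 350 41.9 along -4.6 lat 0.8
118 298 350 42.0 along -8.4 lat 0.8
123 301 347 37.4 along -12.1 lat 0.8
128 302 346 35.9 along -15.9 lat 0.8
133 303 346 35.2 along -19.7 lat 0.4
138 303 346 35.3 along -23.6 lat 0.4
143 303 346 35.4 along -27.4 lat 0.4
148 303 346 35.6 along -31.3 lat 0.4
153 303 346 35.7 along -35.2 lat 0.4
158 302 346 36.6 along -39.2 lat 0.8
```

View pics/wrist7.png

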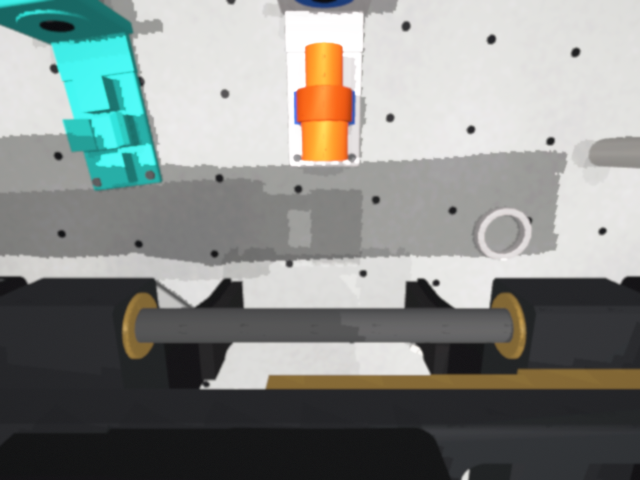

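View pics/scene7.png

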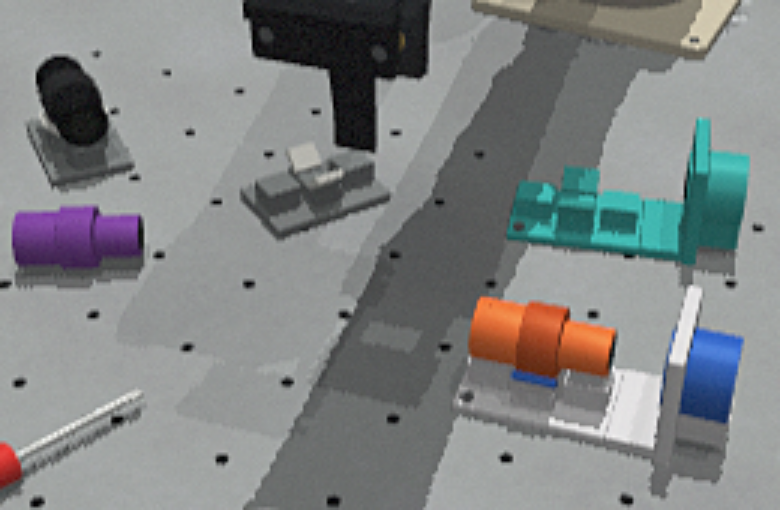

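View pics/side7.png

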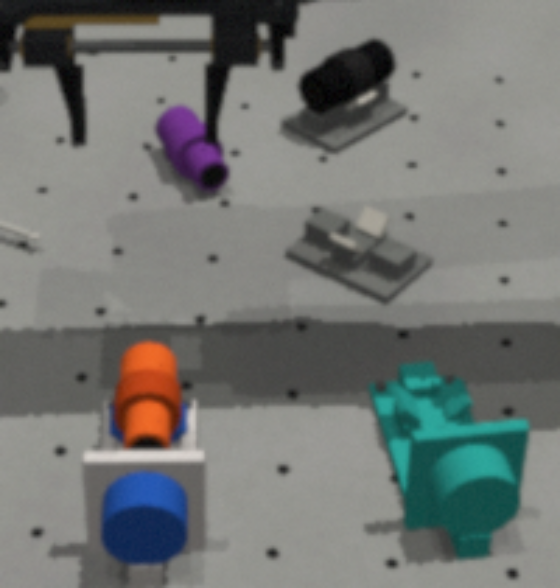

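The sleeve is seated level and centred to about 1 mm, thin end to the port. Black and purple are untouched. Handing in.

Run:
```python
from bench import r
s=r.read_state();print(s['time'],abs(s['joint_vel']).max())
print(r.close_job())
```

```text
11.875 0.0036087417746435866
the job is handed in; nothing more can be done
None
```

The orange sleeve now lies freely in the V of the blue-and-white beam mount, with its thin end towards the beam port. I handed the job in at about 11.9 s of the 38 s allowed.

- **Feeling the end:** I gripped one end of the sleeve in its cradle, and the fingers read 37.6 mm, so it was the thick end. The thin end therefore already pointed the right way for the mount, and turning it about 50° in yaw on the way was enough.
- **Placing:** I lowered it until it touched lightly (about 7 N), shifted it 0.5 mm to ease the side load, opened slowly and backed away.
- **Final position:** the wrist picture puts the collar about 1 mm from the mount's centre both along and across the axis, in line with the mount. The robot was clear of everything.
- **Other items:** the black and purple sleeves look untouched in the last pictures.
- **Disagreements:** the cameras differed by about 2 mm across the mount, and a few hand-picked points in the scene and side pictures were off by 5–8 mm. Close up, the wrist camera read about 1.6 mm to one side. I corrected for these using the close-up wrist view and the contact force.

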